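# Put the loose violin parts back into stock

## Task

Sort the five loose violin parts on the bench back into stock with their own kind: both tuning pegs into the peg tray and the tailpiece into the tailpiece tray, each flat on the tray floor beside the stored ones and lengthwise like them, and both spruce blocks into the deep block bin, lying flat on the blanks already in it (how full it is varies; one block may lie on the other). Lower every part until it rests instead of dropping it, and leave the finger plane and the glue bottle where they are.

Things in the scene. Friction and masses are not known exactly. Their poses are not given: they have to be found in the camera images.
- peg_a: Loose near-black ebony violin tuning peg lying flat, 76 mm long. Origin: underside, below the middle of the shank, where to grip it; +x along the peg to the thin tip (35 mm off), z up. Shank 8 to 9 mm thick from x = -13 to +35 mm, axis 5 mm above the underside; collar 10 mm across at x = -15; flat oval thumb piece 10 mm thick, 23 mm wide, x = -41 to -17 mm. About 15 g.
- peg_b: A second loose tuning peg, the same in every way as peg_a (they are interchangeable).
- tailpiece: Loose ebony violin tailpiece lying flat, rounded side and four small steel tuners up: a long wedge in plan, 112 mm long (x from -56 to +56), 24 mm wide near the narrow end (-x), 33 at the middle, 42 at x = +50; at most 10 mm thick (14 over the tuners), sides upright for the lower 5 mm. Origin: centre of the underside, +x to the wide end with the tuners, z up. About 45 g.
- block_a: Loose pale spruce end-block blank, 60 (x) x 40 (y) x 16 (z) mm. Origin: centre of its underside, z up. About 30 g.
- block_b: A second spruce blank, the same in every way as block_a (they are interchangeable).
- peg_tray: Fixed low open wooden tray, 110 (x) x 200 (y) x 28 mm high outside, walls and floor 5 mm thick, with two ebony pegs stored in it (fixed, lying along x, the tray's short side), at y = +46 to +95 mm; its floor, at z = 5 mm, is free from y = -95 to +46 mm. Origin: centre of its underside, on the bench, z up. Small brass label frame on the -x face.
- tail_tray: Fixed low open wooden tray, 140 (x) x 160 (y) x 28 mm high outside, walls and floor 5 mm thick, with one ebony tailpiece stored in it (fixed, lying along x, at y = +29 to +71 mm); its floor, at z = 5 mm, is free from y = -75 to +29 mm. Origin: centre of its underside, on the bench, z up. Small brass label frame on the -x face.
- block_bin: Fixed deep open wooden bin, 122 x 122 x 75 mm high, walls 6 mm (110 x 110 inside). Blanks stored in it (fixed) form a level layer over its whole inside, whose top is 17 to 40 mm above the origin, new every time: not reported, to be felt or seen. Origin: centre of its underside, on the bench, z up. Rim at z = 75 mm. Small brass label frame on the -x face.
- finger_plane: Bystander among the parts: small brass finger plane, 46 x 22 mm and about 30 mm high, with a steel iron and a dark wedge. Loose; leave it alone. Origin: centre of its underside, x along its length.
- glue_bottle: Bystander: round white plastic glue bottle, 56 mm in diameter, 149 mm high with its spout, standing. Loose; leave it alone. Origin: centre of its underside.

How it is judged:
At the end, for the whole second after the job is handed in: Pegs and tailpiece flat on their trays' floors (underside within 6 mm of it), lengths within 0.35 rad of the tray's x (either way); blocks flat in the bin (centre within 40 mm of its centre along x and y, underside under 66 mm); all tilted under 0.15 rad, released, at rest (x of peg_a in the frame of peg_tray between -0.045 and 0.045 m and y of peg_a in the frame of peg_tray between -0.09 and 0.09 m and z of peg_a in the frame of peg_tray between 0 and 0.011 m and linear speed of each of peg_a, peg_b, tailpiece, block_a, block_b below 0.02 m/s and angle between each of peg_a, peg_b, tailpiece, block_a, block_b's own z axis and vertical below 0.15 rad and angle between the x axis of each of peg_a, peg_b and the x axis of peg_tray, either way round below 0.35 rad and x of peg_b in the frame of peg_tray between -0.045 and 0.045 m and y of peg_b in the frame of peg_tray between -0.09 and 0.09 m and z of peg_b in the frame of peg_tray between 0 and 0.011 m and x of tailpiece in the frame of tail_tray between -0.05 and 0.05 m and y of tailpiece in the frame of tail_tray between -0.06 and 0.06 m and z of tailpiece in the frame of tail_tray between 0 and 0.011 m and angle between the x axis of tailpiece and the x axis of tail_tray, either way round below 0.35 rad and x of block_a in the frame of block_bin between -0.04 and 0.04 m and y of block_a in the frame of block_bin between -0.04 and 0.04 m and z of block_a in the frame of block_bin between 0 and 0.066 m and x of block_b in the frame of block_bin between -0.04 and 0.04 m and y of block_b in the frame of block_bin between -0.04 and 0.04 m and z of block_b in the frame of block_bin between 0 and 0.066 m); the robot touches nothing.
It fails at once if a peg dropped into the peg tray (faster than 0.6 m/s below the rim) ((x of peg_a in the frame of peg_tray between -0.07 and 0.07 m and y of peg_a in the frame of peg_tray between -0.1 and 0.1 m and z of peg_a in the frame of peg_tray below 0.028 m and linear speed of peg_a above 0.6 m/s) or (x of peg_b in the frame of peg_tray between -0.07 and 0.07 m and y of peg_b in the frame of peg_tray between -0.1 and 0.1 m and z of peg_b in the frame of peg_tray below 0.028 m and linear speed of peg_b above 0.6 m/s)).
It fails at once if the tailpiece dropped into its tray (faster than 0.6 m/s below the rim) ((x of tailpiece in the frame of tail_tray between -0.07 and 0.07 m and y of tailpiece in the frame of tail_tray between -0.1 and 0.1 m and z of tailpiece in the frame of tail_tray below 0.028 m and linear speed of tailpiece above 0.6 m/s)).
It fails at once if a block dropped into the bin (faster than 0.6 m/s below the rim) ((x of block_a in the frame of block_bin between -0.07 and 0.07 m and y of block_a in the frame of block_bin between -0.1 and 0.1 m and z of block_a in the frame of block_bin below 0.07 m and linear speed of block_a above 0.6 m/s) or (x of block_b in the frame of block_bin between -0.07 and 0.07 m and y of block_b in the frame of block_bin between -0.1 and 0.1 m and z of block_b in the frame of block_bin below 0.07 m and linear speed of block_b above 0.6 m/s)).
It fails at once if the finger plane pushed more than 20 mm or knocked over (distance of finger_plane from where it was at the start of the episode above 0.02 m or angle between finger_plane's own z axis and vertical above 0.4 rad).
It fails at once if the glue bottle pushed more than 20 mm or knocked over (distance of glue_bottle from where it was at the start of the episode above 0.02 m or angle between glue_bottle's own z axis and vertical above 0.4 rad).
It also fails if it takes over 120 s, if anything falls off the work surface, if the arm or the gripper's body presses on something with over 40 N, if the wrist force passes 120 N, or if a joint passes its speed limit or range.

## Robot

A 6-joint arm with a two-finger parallel gripper is mounted at the origin on the work surface. World frame = base frame: x ahead of the robot, y to its left, z up, the work surface at z = 0. Lengths are in m, angles in rad, forces in N, time in s.
With the tool pointing down it reaches from about 0.325 to 0.9 m from the base axis. Payload 6.1 kg.
Tool frame: the origin (TCP) lies at the very end of the fingers, on their centre line; the grasp point (between the pads) lies bot.pinch_z behind it (bot.pinch_z is the distance from the TCP to the grasp point, in m); z points along the fingers, y is the line along which they close (so a half turn about z gives the same grasp; the last joint's range is limited). The gripper opens to 85 mm and grips with 20 to 120 N. Pads are 22 mm wide; open, the fingers measure 114 mm over their backs; the gripper's body (76 mm by 85 mm) begins 54 mm behind the grasp point. The pads swing forward as they close: fully open they stand 13 mm farther back than shut.
Start: joints at [1.224, 0.22, 1.526, -0, 1.395, -0.126], TCP at [0.137, 0.61, 0.231] pointing down, gripper open.
Joint ranges: [-2.98, 2.98], [-0.91, 2.08], [0.09, 2.57], [-1.24, 4.39], [0.2, 2.65], [-2.68, 2.68]. Speed limits (rad/s): [2.57, 2.57, 3.01, 3.14, 3.14, 3.14].

## Interface

Orientations are given as a unit quaternion [x, y, z, w].
In Python, from workcell import bot, optics, find_in, regions_of, mark_of gives the robot as it stands.
- The arm moves only by the tool move_arm, never from a script. Its arguments are lists of equal length, an entry for each row: "delta_pos": the shift along the tool's x, y, z in mm, a list of three; "dr": the turn, a rotation vector about the tool's x, y, z in degrees, a list of three. In form: {"delta_pos": [[tx, ty, tz], ...], "dr": [[rx, ry, rz], ...]}. A call has 1 to 10 rows; each row is the pose to reach, as a shift and turn from the pose commanded when the call began, along the tool's axes at that moment; what a row does not reach only later rows make up. A row lasts 1/8 s, in which the tool goes at most 62.5 mm and 10.7 degrees, less where a joint would pass 70% of its speed; a pose out of reach is approached as far as the arm can. A call with a gripper value outside its range is refused whole. "hand" is the closure in counts, from 0 (fully open) to 255 (shut), set as the call begins (left out, the last holds). The fingers move at their own pace and stop on an object; the grip force is fixed at half the most. Time passes only in rows, so rows that repeat a pose let the fingers close. It gives the time, the measured TCP pose, the force, the opening and the grip force at its end, in the units of the state.
- bot.sense(): the state, without advancing time (a new reading comes with each control period).
- optics.read_camera(name): name is "scene" or "top" or "wrist"; returns a dict with "pixels" (384x512x3 uint8, red, green, blue), "range_z" (384x512 float32, m along the optical axis (not along the pixel's ray), 0 where there is no reading), "mtx" (3x3 intrinsics, pixels), "position" and "rotation" of the camera in the world. Camera axes: x right, y up, looking along -z (the intrinsics and any distortion apply to the point x, -y, -z); pixel columns grow to the right and rows downward; lengths in m; the calibration is good to about 2 mm. The wrist camera is an equidistant fisheye: a pixel r from the principal point sees the ray r / f radians off the axis. A picture is of the moment at which its call begins.
- bot.finish_job(): hands the job in; it is judged then, once.
Trained networks look in a picture, given as the dict that the camera call returned (one of the last four; its "shot" number tells which), for a name from the list of things; names that differ only in an ending like _2 or _b are one class to them, and where a whole thing is asked for, a point or a joint stands for the part that bears it (a point fixed in the world has none). Each returns a list of dicts, best first, with "confidence" (0 to 1); they miss things now and then, are a little off and sometimes report something else, mostly with a low value. They report only what shows in the picture. A call takes as long as a camera call.
- find_in(name, picture): "location" ([column, row] in pixels, amid what is visible of it).
- regions_of(name, picture): "mask" (384x512 bool, what is visible of it) and "location" ([column, row] in pixels, amid what is visible of it).
- mark_of(name, picture): "location" ([column, row] in pixels: a listed point, or the origin of a listed thing).
The state is a dict: "clock": time; "q": joint angles; "joint_vel": joint speeds; "joint_efforts": joint torques, N m; "eef_pos": TCP position; "ee_rot": TCP orientation; "ft_force": force on the tool from outside, world axes, zero at the start; "ft_torque": the same for the moment, N m; "grip_width": finger opening in m; "grip_force": force on a finger pad.
Only numpy, scipy, OpenCV 4.12 (cv2) and the standard library are available. Lean on these libraries where they do the work, as an engineer would, in place of code of your own. Each camera call takes 0.05 s, during which the arm holds its last target. There are 200 camera calls.

## Working session

There is one attempt and no reset: what is moved stays moved. The work goes in short steps, Python scripts to look and compute and a tool call to move; the robot and the scene stay as the last step left them, time stands still between calls to the robot, and variables do not carry over. Pictures are saved under pics/ and viewed, at most 14 in all, crops included, and the job is handed in when it is done.

Besides the shell and the picture viewer there is one more tool, called as name(argument=value, ...) on one line, values as JSON. move_arm: Moves the arm, as the interface text tells. Its arguments: {"type":"object","properties":{"delta_pos":{"type":"array","items":{"type":"array","items":{"type":"number"}}},"dr":{"type":"array","items":{"type":"array","items":{"type":"number"}}},"hand":{"type":"number"}},"required":["delta_pos","dr"]}

```bash
mkdir -p pics; cat > h.py <<'E'
import numpy as np, cv2
from scipy.spatial.transform import Rotation as R
from workcell import bot, optics, find_in, regions_of, mark_of
def rot(p):
    r=np.array(p["rotation"]); return r if r.shape==(3,3) else R.from_quat(r).as_matrix()
def cloud(p):
    z=p["range_z"]; K=np.array(p["mtx"]); v,u=np.mgrid[:384,:512]
    c=np.stack([(u-K[0,2])/K[0,0]*z,-(v-K[1,2])/K[1,1]*z,-z],-1)
    w=c@rot(p).T+np.array(p["position"]); w[z<=0]=np.nan; return w
def save(p,n,s=1.5): cv2.imwrite(f"pics/{n}.png",cv2.resize(p["pixels"][:,:,::-1],None,fx=s,fy=s))
E
python3 - <<'E'
from h import *
s=bot.sense(); print(s, bot.pinch_z)
for c in("top","scene"):
    p=optics.read_camera(c); save(p,c+"0"); print(c,p["position"],rot(p).round(3).tolist(),p["mtx"]); W=cloud(p)
    for n in("peg_a","tailpiece","block_a","peg_tray","tail_tray","block_bin","finger_plane","glue_bottle"):
        for r in regions_of(n,p):
            m=r["mask"]; q=W[m]; q=q[~np.isnan(q[:,0])]
            if len(q)<5: continue
            (cx,cy),wh,a=cv2.minAreaRect((q[:,:2]*1000).astype(np.float32))
            print(n,round(r["confidence"],2),np.round(r["location"]),m.sum(),"med",np.median(q,0).round(3),"z95",np.percentile(q[:,2],[5,95]).round(3),"rect",round(cx),round(cy),np.round(wh),round(a))
E
```

```text
{'clock': 0.0, 'q': array([ 1.22385902e+00,  2.21259090e-01,  1.52758659e+00, -1.78167159e-05,
        1.39468605e+00, -1.26080790e-01]), 'joint_vel': array([-2.30206327e-04, -6.06902353e-04,  3.93801730e-04,  4.28056003e-04,
       -7.37447410e-05, -1.47219535e-04]), 'joint_efforts': array([ 9.55156065e-04, -4.96882224e+01, -3.89411759e+01, -6.18944810e-06,
        1.06938381e-02, -4.60527531e-06]), 'eef_pos': array([0.13671092, 0.60925861, 0.23019179]), 'ee_rot': array([ 1.10202348e-01,  9.93908699e-01, -9.44602245e-04, -2.18647719e-04]), 'ft_force': array([ 0.25278479, -0.472974  ,  0.00984764]), 'ft_torque': array([-0.00274625, -0.04150155, -0.01604832]), 'grip_force': 0.0, 'grip_width': 0.08555051782218291} 0.0187
top [0.30584883 0.08757533 1.29954246] [[-0.02, 0.988, -0.151], [-1.0, -0.022, -0.009], [-0.012, 0.151, 0.988]] [[386.97214137   0.         256.83394855]
 [  0.         386.97214137 195.16747719]
 [  0.           0.           1.        ]]
peg_a 0.39 [221. 222.] 65 med [0.419 0.214 0.009] z95 [0.005 0.013] rect 420 201 [18. 70.] 20
tailpiece 0.83 [348. 220.] 336 med [ 0
[... 1127 characters left out ...]
249. 153.] 228 med [0.343 0.296 0.016] z95 [0.003 0.019] rect 328 310 [44. 88.] 56
block_a 0.54 [296. 261.] 4389 med [ 0.642 -0.017  0.008] z95 [0.005 0.029] rect 636 -9 [151. 211.] 2
peg_tray 0.86 [243. 332.] 6902 med [ 0.62  -0.226  0.007] z95 [0.004 0.029] rect 617 -208 [119. 222.] 9
tail_tray 0.81 [296. 261.] 4370 med [ 0.643 -0.018  0.008] z95 [0.005 0.029] rect 636 -10 [152. 209.] 2
block_bin 0.57 [324. 182.] 2008 med [0.61  0.184 0.051] z95 [0.007 0.076] rect 591 296 [149. 248.] 9
finger_plane 0.6 [100. 310.] 374 med [ 0.358 -0.315  0.015] z95 [0.003 0.027] rect 356 -312 [45. 29.] 45
glue_bottle 0.81 [304. 119.] 517 med [0.437 0.487 0.058] z95 [0.009 0.11 ] rect 308 876 [ 56. 849.] 19
```

View pics/top0.png

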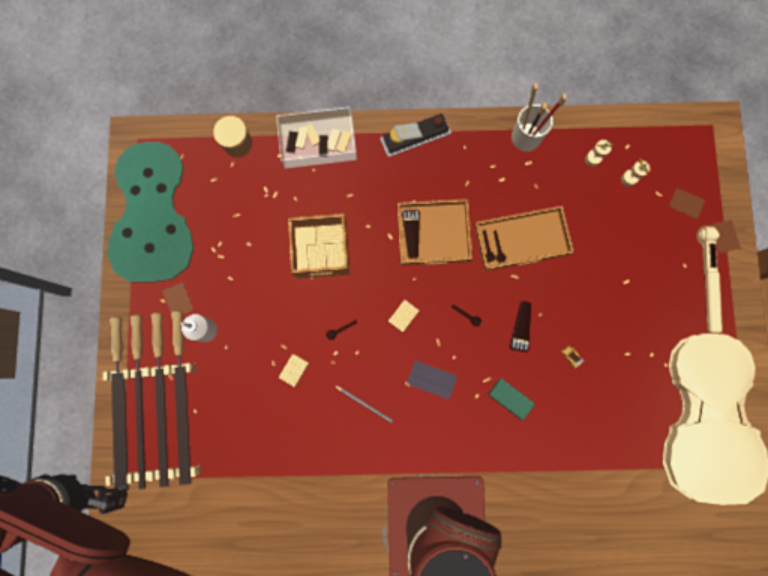

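View pics/scene0.png

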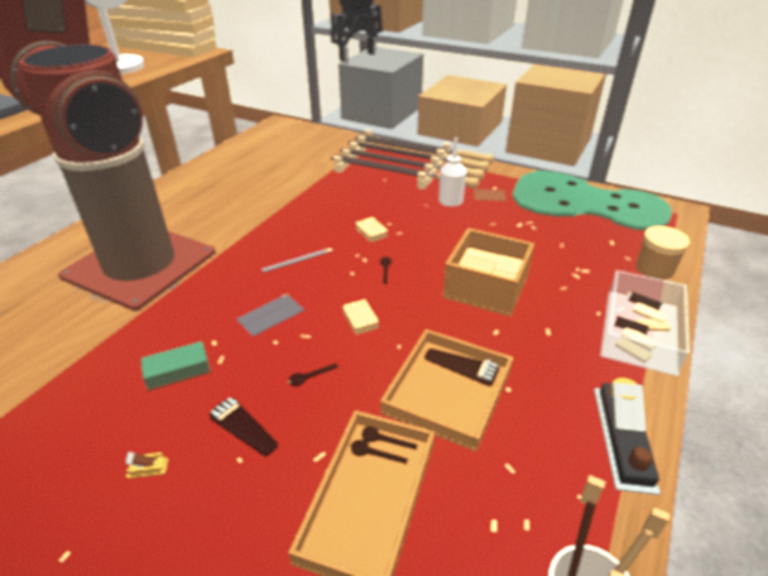

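The top view shows the pegs at about (341,330) and (467,315), the blocks at (404,316) and (293,370), the tailpiece at (521,326), the plane at (572,356) and the bottle at (196,327). The bin is at (318,245), the tail tray at (435,232) and the peg tray at (524,237), with the stored parts on each tray's +y side. Next I refine the poses.

```bash
python3 - <<'E'
from h import *
for c in("top","scene"):
    p=optics.read_camera(c); W=cloud(p); g=p["pixels"].astype(int); hsv=cv2.cvtColor(p["pixels"],cv2.COLOR_RGB2HSV)
    dark=g.max(-1)<75; pale=(g[:,:,1]>130)&(g[:,:,2]>80)
    print(c)
    for n,x,y,r,mk in(("pegA",.42,.20,.055,dark),("pegB",.45,-.09,.055,dark),("tail",.42,-.204,.075,dark),("tailH",.42,-.204,.075,W[...,2]>.004),("blk1",.451,.06,.05,pale),("blk2",.343,.296,.05,pale)):
        m=mk&(np.hypot(W[...,0]-x,W[...,1]-y)<r)
        k,l,st,_=cv2.connectedComponentsWithStats(m.astype(np.uint8)); m=l==1+np.argmax(st[1:,4])
        q=W[m]; (cx,cy),wh,a=cv2.minAreaRect((q[:,:2]*1000).astype(np.float32))
        d=q[:,:2]-q[:,:2].mean(0); e=np.linalg.svd(d,full_matrices=0)[2][0]; t=d@e; sk=np.mean(t**3)
        # widths near both ends
        w=d@np.array([-e[1],e[0]]); 
        print(n,m.sum(),"rect",round(cx),round(cy),np.round(wh),round(a),"axis deg",round(np.degrees(np.arctan2(e[1],e[0]))),"range",t.min().round(3),t.max().round(3),"w-",np.ptp(w[t<t.min()+.02]).round(3),"w+",np.ptp(w[t>t.max()-.02]).round(3),"mean",q.mean(0).round(4),"z",np.percentile(q[:,2],[10,90]).round(3))
    for n,x,y,lo,r in(("bin",.605,.245,.068,.11),("tt",.642,-.016,.022,.13),("pt",.622,-.213,.022,.14)):
        m=(W[...,2]>lo)&(W[...,2]<lo+.014)&(np.hypot(W[...,0]-x,W[...,1]-y)<r)
        q=W[m]; (cx,cy),wh,a=cv2.minAreaRect((q[:,:2]*1000).astype(np.float32)); print(n,"rect",round(cx),round(cy),np.round(wh),round(a,1))
    m=np.hypot(W[...,0]-.605,W[...,1]-.245)<.035; print("binfloor",np.percentile(W[m][:,2],[5,25,50,75,95]).round(4))
E
```

```text
top
pegA 53 rect 427 200 [18. 71.] 34 axis deg 117 range -0.045 0.026 w- 0.004 w+ 0.018 mean [0.4205 0.2075 0.0082] z [0.005 0.012]
pegB 58 rect 453 -83 [69. 19.] 49 axis deg -124 range -0.043 0.026 w- 0.005 w+ 0.019 mean [ 0.4455 -0.0877  0.0089] z [0.005 0.013]
tail 220 rect 436 -206 [35. 84.] 81 axis deg 169 range -0.045 0.038 w- 0.024 w+ 0.035 mean [ 0.4323 -0.2058  0.0071] z [0.003 0.011]
tailH 302 rect 421 -207 [ 44. 118.] 75 axis deg 167 range -0.066 0.051 w- 0.025 w+ 0.04 mean [ 0.415  -0.2013  0.0083] z [0.005 0.012]
blk1 230 rect 452 61 [42. 63.] 52 axis deg 142 range -0.032 0.031 w- 0.042 w+ 0.042 mean [0.4511 0.0606 0.0145] z [0.01  0.019]
blk2 237 rect 336 307 [44. 60.] 59 axis deg 151 range -0.031 0.031 w- 0.043 w+ 0.044 mean [0.3356 0.3057 0.0148] z [0.011 0.019]
bin rect 606 245 [123. 122.] 3.4
tt rect 639 -38 [145. 213.] 0.6
pt rect 619 -201 [137. 235.] 0.9
binfloor [0.0324 0.0355 0.0375 0.0393 0.0421]
sceneTraceback (most recent call last):
  File "<stdin>", line 8, in <module>
    return _wrapfunc(a, 'argmax', axis=axis, out=out, **kwds)
    return bound(*args, **kwds)
ValueError: attempt to get argmax of an empty sequence
```

```bash
cat > plan.py <<'E'
import sys; from h import *
# args: x y z(mm) yaw(deg) ; prints tool-frame shift mm and turn about tool z
s=bot.sense(); Rt=R.from_quat(s["ee_rot"]); p=np.array(s["eef_pos"])*1000
X=Rt.as_matrix()[:,0]; yaw=np.degrees(np.arctan2(X[1],X[0]))
print("t",round(s["clock"],2),"tcp",p.round(1),"yaw",round(yaw,1),"grip",round(s["grip_width"]*1000,1),s["grip_force"],"F",np.round(s["ft_force"],1))
for a in sys.argv[1:]:
    x,y,z,w=map(float,a.split(","))
    t=R.from_euler("z",w,degrees=True).as_matrix()@np.diag([1,-1,-1.])
    print(a,"->",(Rt.inv().apply(np.array([x,y,z])-p)).round(1).tolist(),np.degrees((Rt.inv()*R.from_matrix(t)).as_rotvec()).round(1).tolist())
E
python3 plan.py 336,306,100,150 336,306,2,150
python3 - <<'E'
from h import *
from scipy.optimize import least_squares
p=optics.read_camera("top"); W=cloud(p)
def sd(P,L,B):
    c,s=np.cos(P[2]),np.sin(P[2]); return c,s
for n,L,B,z,i in(("tail_tray",.14,.16,.028,(.642,-.016,.03)),("peg_tray",.11,.2,.028,(.621,-.213,.17)),("block_bin",.122,.122,.075,(.606,.245,.05))):
    best=regions_of(n,p)[0]["mask"]; q=W[best]; q=q[q[:,2]>z-.007]
    def f(P):
        c,s=np.cos(P[2]),np.sin(P[2]); d=q[:,:2]-P[:2]; a=np.abs(d[:,0]*c+d[:,1]*s)-L/2+.0025; b=np.abs(-d[:,0]*s+d[:,1]*c)-B/2+.0025
        return np.maximum(a,b)
    r=least_squares(f,i,loss="soft_l1",f_scale=.002); print(n,len(q),r.x[:2].round(4),np.degrees(r.x[2]).round(1),np.median(np.abs(f(r.x))).round(4))
E
```

```text
t 1.0 tcp [136.9 609.8 231.3] yaw 167.4 grip 85.4 0.0 F [-0.8  0.  -0.1]
336,306,100,150 -> [-260.8, -252.8, 131.3] [-0.0, 0.0, 17.4]
336,306,2,150 -> [-260.8, -252.8, 229.3] [-0.0, 0.0, 17.4]
tail_tray 248 [ 0.6384 -0.0119] 1.6 0.0015
peg_tray 303 [ 0.6194 -0.2123] 9.7 0.0013
block_bin 290 [0.6051 0.2447] 3.3 0.0017
```

move_arm(delta_pos=[[-45,-43,10],[-90,-86,30],[-135,-129,50],[-180,-172,80],[-225,-215,105],[-261,-253,131],[-261,-253,131],[-261,-253,180],[-261,-253,215],[-261,-253,229]], dr=[[0,0,3],[0,0,6],[0,0,9],[0,0,12],[0,0,17.4],[0,0,17.4],[0,0,17.4],[0,0,17.4],[0,0,17.4],[0,0,17.4]], hand=0)

```text
clock: 2.45
eef_pos: [0.3349, 0.3057, 0.0008]
ee_rot: [0.259, 0.966, -0.001, -0.001]
ft_force: [-0.6, 0.8, -0.4]
grip_width: 0.0854
grip_force: 0.0
```

move_arm(delta_pos=[[0,0,0],[0,0,0],[0,0,0],[0,0,0],[0,0,0],[0,0,0]], dr=[[0,0,0],[0,0,0],[0,0,0],[0,0,0],[0,0,0],[0,0,0]], hand=255)

```text
clock: 3.2
eef_pos: [0.3377, 0.307, 0.0042]
ee_rot: [0.259, 0.966, 0.001, 0.001]
ft_force: [-0.7, -0.1, 6.0]
grip_width: 0.0381
grip_force: 61.0
```

```bash
python3 plan.py 605,245,150,93.3 605,245,37,93.3
```

```text
t 3.2 tcp [337.7 307.    4.2] yaw 150.0 grip 38.1 60.96104621887207 F [-0.7 -0.1  6. ]
605,245,150,93.3 -> [-262.6, 80.7, -145.0] [0.2, -0.0, 56.7]
605,245,37,93.3 -> [-262.5, 80.3, -32.0] [0.2, -0.0, 56.7]
```

move_arm(delta_pos=[[0,0,-40],[0,0,-90],[-30,10,-135],[-70,22,-145],[-115,35,-145],[-160,50,-145],[-210,65,-145],[-263,81,-145],[-263,81,-145],[-263,81,-145]], dr=[[0,0,0],[0,0,0],[0,0,8],[0,0,16],[0,0,24],[0,0,32],[0,0,40],[0,0,48],[0,0,56.7],[0,0,56.7]])

```text
clock: 4.45
eef_pos: [0.6047, 0.2439, 0.1473]
ee_rot: [0.687, 0.727, -0.0, -0.0]
ft_force: [0.6, 0.6, -0.1]
grip_width: 0.0383
grip_force: 60.6
```

```bash
python3 plan.py 605,245,60,93.3 605,245,45,93.3
python3 - <<'E'
from h import *
p=optics.read_camera("top"); save({"pixels":p["pixels"][90:290,100:420]},"top1",2.4)
E
```

```text
t 4.45 tcp [604.7 243.9 147.3] yaw 93.3 grip 38.3 60.61773419380188 F [ 0.6  0.6 -0.1]
605,245,60,93.3 -> [1.1, 0.4, 87.3] [-0.0, -0.0, -0.0]
605,245,45,93.3 -> [1.1, 0.4, 102.3] [-0.0, -0.0, -0.0]
```

View pics/top1.png

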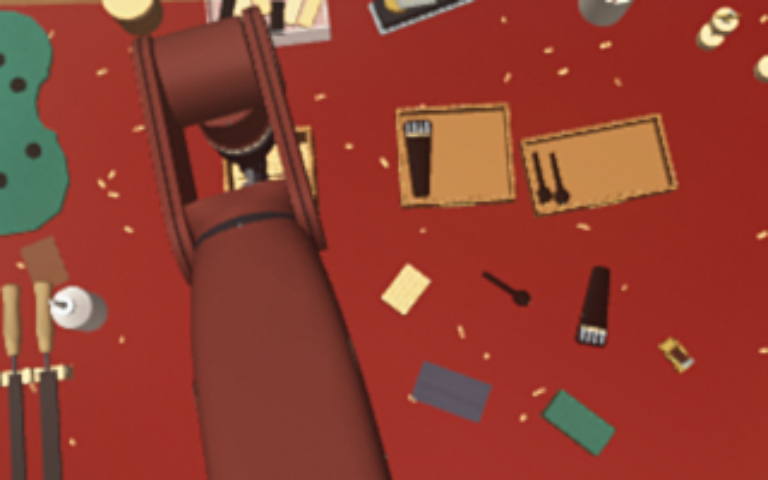

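move_arm(delta_pos=[[0,0,35],[0,0,65],[0,0,85],[0,0,97],[0,0,99],[0,0,101],[0,0,102],[0,0,102]], dr=[[0,0,0],[0,0,0],[0,0,0],[0,0,0],[0,0,0],[0,0,0],[0,0,0],[0,0,0]])

```text
clock: 5.5
eef_pos: [0.6048, 0.2443, 0.0459]
ee_rot: [0.687, 0.727, 0.0, 0.0]
ft_force: [0.6, 0.1, 0.9]
grip_width: 0.0386
grip_force: 60.6
```

move_arm(delta_pos=[[0,0,1],[0,0,2],[0,0,3],[0,0,3]], dr=[[0,0,0],[0,0,0],[0,0,0],[0,0,0]])

```text
clock: 6.0
eef_pos: [0.6044, 0.2442, 0.043]
ee_rot: [0.687, 0.727, -0.0, 0.0]
ft_force: [-2.6, -0.3, 5.5]
grip_width: 0.0385
grip_force: 61.2
```

move_arm(delta_pos=[[0,0,1],[0,0,1]], dr=[[0,0,0],[0,0,0]])

```text
clock: 6.25
eef_pos: [0.6044, 0.2442, 0.0429]
ee_rot: [0.687, 0.727, -0.0, 0.0]
ft_force: [-4.7, -1.5, 11.2]
grip_width: 0.038
grip_force: 61.9
```

move_arm(delta_pos=[[0,0,0],[0,0,0],[0,0,0],[0,0,-30],[0,0,-80],[0,0,-130],[0,0,-130]], dr=[[0,0,0],[0,0,0],[0,0,0],[0,0,0],[0,0,0],[0,0,0],[0,0,0]], hand=90)

```text
clock: 7.12
eef_pos: [0.6078, 0.2452, 0.1774]
ee_rot: [0.687, 0.727, 0.004, 0.003]
ft_force: [-0.2, 0.8, 0.4]
grip_width: 0.0555
grip_force: 0.0
```

```bash
python3 plan.py 452,61,100,142 452,61,5,142
```

```text
t 7.12 tcp [607.8 245.2 177.4] yaw 93.3 grip 55.5 0.0 F [-0.2  0.8  0.4]
452,61,100,142 -> [-175.2, -166.8, 75.4] [0.6, 0.1, -48.7]
452,61,5,142 -> [-175.4, -167.7, 170.4] [0.6, 0.1, -48.7]
```

move_arm(delta_pos=[[-30,-28,0],[-60,-56,0],[-90,-85,10],[-120,-113,30],[-150,-141,60],[-174,-163,80],[-174,-163,100],[-174,-163,135],[-174,-163,160],[-174,-163,166]], dr=[[0,0,-8],[0,0,-16],[0,0,-24],[0,0,-32],[0,0,-41],[0,0,-48.7],[0,0,-48.7],[0,0,-48.7],[0,0,-48.7],[0,0,-48.7]], hand=0)

```text
clock: 8.38
eef_pos: [0.4488, 0.0613, 0.0028]
ee_rot: [0.326, 0.945, -0.001, -0.003]
ft_force: [-0.3, -0.2, 0.9]
grip_width: 0.0852
grip_force: 0.0
```

move_arm(delta_pos=[[0,0,0],[0,0,0],[0,0,0],[0,0,0],[0,0,0],[0,0,0]], dr=[[0,0,0],[0,0,0],[0,0,0],[0,0,0],[0,0,0],[0,0,0]], hand=255)

```text
clock: 9.12
eef_pos: [0.4529, 0.0612, 0.0067]
ee_rot: [0.326, 0.945, 0.0, 0.001]
ft_force: [-0.5, 0.2, 6.1]
grip_width: 0.0384
grip_force: 60.8
```

```bash
python3 plan.py 605,245,170,93.3 605,245,65,93.3
```

```text
t 9.12 tcp [452.9  61.2   6.7] yaw 142.0 grip 38.4 60.83022594451904 F [-0.5  0.2  6.1]
605,245,170,93.3 -> [-6.9, 238.7, -162.8] [0.1, 0.1, 48.7]
605,245,65,93.3 -> [-6.6, 238.5, -57.8] [0.1, 0.1, 48.7]
```

move_arm(delta_pos=[[0,0,-40],[0,0,-90],[0,30,-135],[0,70,-163],[-2,110,-163],[-4,150,-163],[-6,195,-163],[-7,239,-163],[-7,239,-163],[-7,239,-163]], dr=[[0,0,0],[0,0,0],[0,0,8],[0,0,16],[0,0,24],[0,0,32],[0,0,40],[0,0,48.7],[0,0,48.7],[0,0,48.7]])

```text
clock: 10.38
eef_pos: [0.6037, 0.2448, 0.1679]
ee_rot: [0.686, 0.727, -0.001, -0.0]
ft_force: [-0.8, -1.0, 0.1]
grip_width: 0.0379
grip_force: 60.5
```

```bash
python3 plan.py 605,245,66,93.3
```

```text
t 10.38 tcp [603.7 244.8 167.9] yaw 93.3 grip 37.9 60.50853610038757 F [-0.8 -1.   0.1]
605,245,66,93.3 -> [0.1, 1.4, 101.9] [-0.1, 0.0, 0.0]
```

move_arm(delta_pos=[[0,1,35],[0,1,65],[0,1,85],[0,1,95],[0,1,99],[0,1,101],[0,1,102],[0,1,103],[0,1,103]], dr=[[0,0,0],[0,0,0],[0,0,0],[0,0,0],[0,0,0],[0,0,0],[0,0,0],[0,0,0],[0,0,0]])

```text
clock: 11.5
eef_pos: [0.6054, 0.2453, 0.0655]
ee_rot: [0.687, 0.727, 0.0, 0.0]
ft_force: [-0.1, -0.4, 0.4]
grip_width: 0.038
grip_force: 60.5
```

move_arm(delta_pos=[[0,0,1],[0,0,2],[0,0,3],[0,0,3]], dr=[[0,0,0],[0,0,0],[0,0,0],[0,0,0]])

```text
clock: 12.0
eef_pos: [0.6052, 0.2451, 0.0621]
ee_rot: [0.687, 0.727, -0.0, -0.0]
ft_force: [-0.5, -0.3, 0.4]
grip_width: 0.038
grip_force: 60.5
```

move_arm(delta_pos=[[0,0,1],[0,0,2],[0,0,2]], dr=[[0,0,0],[0,0,0],[0,0,0]])

```text
clock: 12.38
eef_pos: [0.6055, 0.2453, 0.0615]
ee_rot: [0.687, 0.727, 0.0, 0.0]
ft_force: [-3.9, -0.2, 5.9]
grip_width: 0.0381
grip_force: 61.2
```

move_arm(delta_pos=[[0,0,0],[0,0,0],[0,0,0],[0,0,-30],[0,0,-70],[0,0,-110],[0,0,-110],[0,0,-110]], dr=[[0,0,0],[0,0,0],[0,0,0],[0,0,0],[0,0,0],[0,0,0],[0,0,0],[0,0,0]], hand=90)

```text
clock: 13.38
eef_pos: [0.6049, 0.2451, 0.1697]
ee_rot: [0.687, 0.727, -0.0, -0.0]
ft_force: [-0.2, -0.3, 0.7]
grip_width: 0.0551
grip_force: 0.0
```

```bash
python3 plan.py 428,193,100,117 428,193,3,117
```

```text
t 13.38 tcp [604.9 245.1 169.7] yaw 93.3 grip 55.1 0.0 F [-0.2 -0.3  0.7]
428,193,100,117 -> [-42.0, -179.6, 69.8] [-0.0, 0.0, -23.7]
428,193,3,117 -> [-42.0, -179.5, 166.8] [-0.0, 0.0, -23.7]
```

move_arm(delta_pos=[[-10,-40,0],[-20,-85,0],[-30,-130,20],[-42,-180,60],[-42,-180,100],[-42,-180,135],[-42,-180,155],[-42,-180,164],[-42,-180,166],[-42,-180,166]], dr=[[0,0,-6],[0,0,-12],[0,0,-18],[0,0,-23.7],[0,0,-23.7],[0,0,-23.7],[0,0,-23.7],[0,0,-23.7],[0,0,-23.7],[0,0,-23.7]], hand=70)

```text
clock: 14.62
eef_pos: [0.4283, 0.1932, 0.0047]
ee_rot: [0.523, 0.852, 0.0, 0.0]
ft_force: [0.4, -0.3, -0.5]
grip_width: 0.0621
grip_force: 0.0
```

move_arm(delta_pos=[[0,0,0],[0,0,0],[0,0,0],[0,0,0],[0,0,0],[0,0,0]], dr=[[0,0,0],[0,0,0],[0,0,0],[0,0,0],[0,0,0],[0,0,0]], hand=255)

```text
clock: 15.38
eef_pos: [0.4284, 0.1932, 0.005]
ee_rot: [0.523, 0.852, 0.0, 0.0]
ft_force: [-1.1, 0.1, 5.6]
grip_width: 0.0052
grip_force: 59.0
```

move_arm(delta_pos=[[0,0,-20],[0,0,-60],[0,0,-100],[0,0,-110],[0,0,-110]], dr=[[0,0,0],[0,0,0],[0,0,0],[0,0,0],[0,0,0]])

```text
clock: 16.0
eef_pos: [0.4283, 0.1931, 0.1146]
ee_rot: [0.523, 0.852, 0.0, 0.0]
ft_force: [0.1, -0.7, -0.6]
grip_width: 0.0049
grip_force: 59.1
```

```bash
python3 plan.py 634,-260.5,120,189.7
python3 - <<'E'
from h import *
p=optics.read_camera("scene"); save({"pixels":p["pixels"][50:300,100:400]},"s2",2.4)
E
```

```text
t 16.0 tcp [428.3 193.1 114.6] yaw 116.9 grip 4.9 59.09714341163635 F [ 0.1 -0.7 -0.6]
634,-260.5,120,189.7 -> [-497.6, -22.2, -5.3] [0.1, 0.1, -72.8]
```

View pics/s2.png

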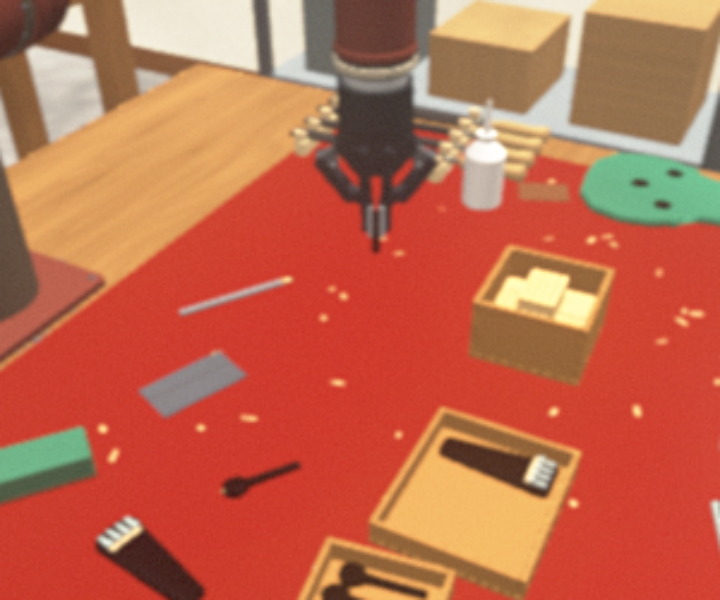

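move_arm(delta_pos=[[-40,-2,-5],[-90,-4,-5],[-145,-7,-5],[-200,-9,-5],[-255,-11,-5],[-310,-14,-5],[-365,-17,-5],[-420,-19,-5],[-465,-21,-5],[-497,-22,-5]], dr=[[0,0,-7],[0,0,-14],[0,0,-22],[0,0,-30],[0,0,-38],[0,0,-46],[0,0,-54],[0,0,-62],[0,0,-69],[0,0,-72.8]])

```text
clock: 17.3
eef_pos: [0.6327, -0.2615, 0.116]
ee_rot: [-0.086, 0.996, 0.001, -0.002]
ft_force: [0.5, 1.0, -0.7]
grip_width: 0.0047
grip_force: 59.1
```

move_arm(delta_pos=[[0,0,0],[0,0,0]], dr=[[0,0,0],[0,0,0]])

```text
clock: 17.55
eef_pos: [0.6323, -0.2588, 0.117]
ee_rot: [-0.085, 0.996, 0.001, -0.002]
ft_force: [0.3, -0.4, 0.2]
grip_width: 0.0047
grip_force: 59.1
```

```bash
python3 plan.py 634,-260.5,120,189.7
python3 - <<'E'
from h import *
p=optics.read_camera("scene"); save({"pixels":p["pixels"][150:384,100:400]},"s3",2.4)
E
```

```text
t 17.55 tcp [ 632.3 -258.8  117. ] yaw -170.3 grip 4.7 59.059619307518005 F [ 0.3 -0.4  0.2]
634,-260.5,120,189.7 -> [-1.4, -2.0, -3.0] [0.2, -0.2, 0.0]
```

View pics/s3.png

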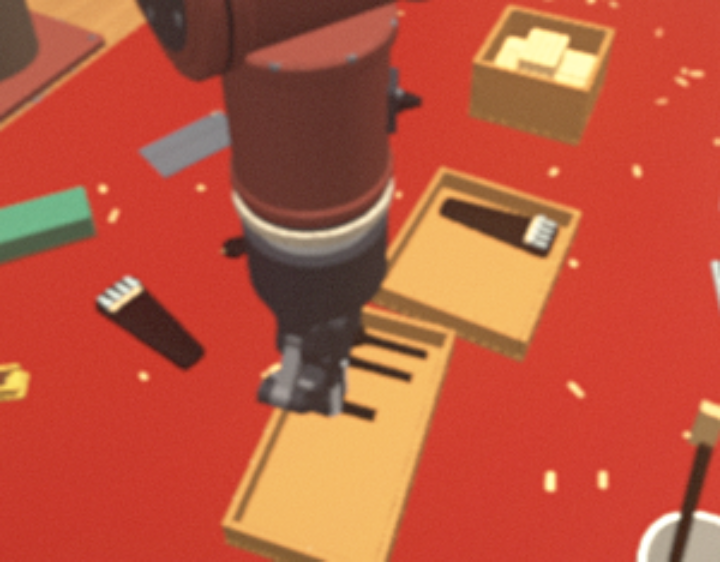

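The held peg's tip at (372,413) lies parallel to the stored pegs, so it is level and I can lower it.

move_arm(delta_pos=[[-1,-1,35],[-1,-1,65],[-1,-1,85],[-1,-1,97],[-1,-1,101],[-1,-1,103],[-1,-1,104],[-1,-1,105],[-1,-1,106],[-1,-1,106]], dr=[[0,0,0],[0,0,0],[0,0,0],[0,0,0],[0,0,0],[0,0,0],[0,0,0],[0,0,0],[0,0,0],[0,0,0]])

```text
clock: 18.85
eef_pos: [0.6347, -0.2608, 0.0133]
ee_rot: [-0.085, 0.996, 0.0, -0.0]
ft_force: [-0.2, -0.6, -0.1]
grip_width: 0.0049
grip_force: 59.0
```

move_arm(delta_pos=[[0,0,0.5],[0,0,1],[0,0,1.5],[0,0,1.5]], dr=[[0,0,0],[0,0,0],[0,0,0],[0,0,0]])

```text
clock: 19.35
eef_pos: [0.6347, -0.2607, 0.0117]
ee_rot: [-0.085, 0.996, 0.0, -0.0]
ft_force: [-0.3, 0.5, -0.3]
grip_width: 0.0048
grip_force: 59.0
```

move_arm(delta_pos=[[0,0,0.7],[0,0,1.4],[0,0,2],[0,0,2]], dr=[[0,0,0],[0,0,0],[0,0,0],[0,0,0]])

```text
clock: 19.85
eef_pos: [0.6348, -0.2608, 0.0101]
ee_rot: [-0.085, 0.996, -0.0, -0.0]
ft_force: [-1.3, 0.4, 1.9]
grip_width: 0.0053
grip_force: 59.2
```

move_arm(delta_pos=[[0,0,0],[0,0,0],[0,0,0],[0,0,-20],[0,0,-60],[0,0,-90],[0,0,-90],[0,0,-90]], dr=[[0,0,0],[0,0,0],[0,0,0],[0,0,0],[0,0,0],[0,0,0],[0,0,0],[0,0,0]], hand=148)

```text
clock: 20.85
eef_pos: [0.6345, -0.2606, 0.0999]
ee_rot: [-0.085, 0.996, 0.0, -0.0]
ft_force: [-0.9, -0.6, 0.3]
grip_width: 0.036
grip_force: 0.0
```

```bash
python3 plan.py 422,-205,80,166 422,-205,4,166
```

```text
t 20.85 tcp [ 634.5 -260.6   99.9] yaw -170.2 grip 36.0 0.0 F [-0.9 -0.6  0.3]
422,-205,80,166 -> [200.0, 90.8, 19.9] [0.0, -0.0, 23.8]
422,-205,4,166 -> [200.0, 90.8, 95.9] [0.0, -0.0, 23.8]
```

move_arm(delta_pos=[[40,18,0],[85,39,0],[130,59,0],[175,80,0],[200,91,20],[200,91,50],[200,91,75],[200,91,92],[200,91,98],[200,91,98]], dr=[[0,0,5],[0,0,10],[0,0,15],[0,0,20],[0,0,23.8],[0,0,23.8],[0,0,23.8],[0,0,23.8],[0,0,23.8],[0,0,23.8]], hand=20)

```text
clock: 22.1
eef_pos: [0.4221, -0.2048, 0.0015]
ee_rot: [0.122, 0.992, 0.0, -0.0]
ft_force: [-0.4, -0.3, 0.1]
grip_width: 0.0789
grip_force: 0.0
```

move_arm(delta_pos=[[0,0,0],[0,0,0],[0,0,0],[0,0,0],[0,0,0],[0,0,0]], dr=[[0,0,0],[0,0,0],[0,0,0],[0,0,0],[0,0,0],[0,0,0]], hand=255)

```text
clock: 22.85
eef_pos: [0.4228, -0.2051, 0.003]
ee_rot: [0.122, 0.993, -0.0, 0.0]
ft_force: [-1.8, 2.9, 8.7]
grip_width: 0.0311
grip_force: 58.3
```

```bash
python3 plan.py
python3 - <<'E'
from h import *
p=optics.read_camera("scene"); save({"pixels":p["pixels"][200:330,70:270]},"s4",3.5)
E
```

```text
t 22.85 tcp [ 422.8 -205.1    3. ] yaw 166.0 grip 31.1 58.26972989598289 F [-1.8  2.9  8.7]
```

View pics/s4.png

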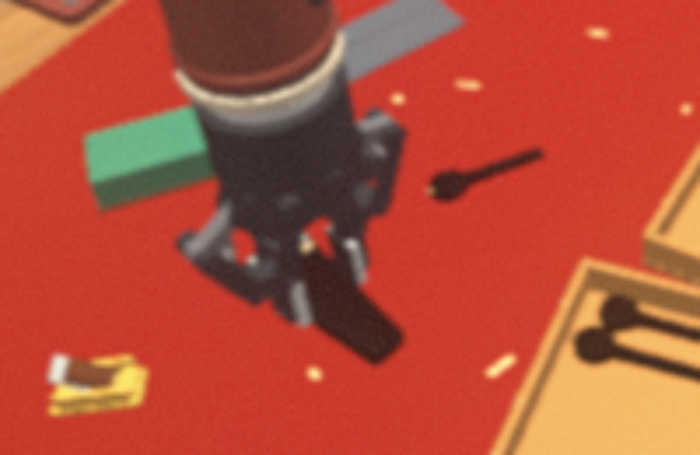

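The tailpiece is held at mid-length, with the fingers at (300,300) and (355,260). Next I lift it.

move_arm(delta_pos=[[0,0,-10],[0,0,-40],[0,0,-80],[0,0,-115],[0,0,-115],[0,0,-115]], dr=[[0,0,0],[0,0,0],[0,0,0],[0,0,0],[0,0,0],[0,0,0]])

```text
clock: 23.65
eef_pos: [0.4219, -0.2047, 0.1165]
ee_rot: [0.122, 0.992, 0.0, -0.0]
ft_force: [-0.6, -0.3, -1.3]
grip_width: 0.0304
grip_force: 58.7
```

```bash
python3 plan.py 639,-36,115,181.6
```

```text
t 23.65 tcp [ 421.9 -204.7  116.5] yaw 165.9 grip 30.4 58.74047031291411 F [-0.6 -0.3 -1.3]
639,-36,115,181.6 -> [-169.7, 216.4, 1.5] [0.0, -0.0, -15.7]
```

move_arm(delta_pos=[[-25,32,0],[-55,70,0],[-85,108,0],[-115,147,0],[-142,182,0],[-162,207,0],[-170,216,0],[-170,216,0],[-170,216,0]], dr=[[0,0,-2],[0,0,-5],[0,0,-8],[0,0,-11],[0,0,-14],[0,0,-15.7],[0,0,-15.7],[0,0,-15.7],[0,0,-15.7]])

```text
clock: 24.78
eef_pos: [0.6384, -0.0375, 0.1161]
ee_rot: [-0.014, 1.0, -0.0, -0.001]
ft_force: [0.6, 0.0, -0.8]
grip_width: 0.0306
grip_force: 58.8
```

```bash
python3 plan.py 639,-36,15,181.6
python3 - <<'E'
from h import *
p=optics.read_camera("scene"); save({"pixels":p["pixels"][150:330,180:400]},"s5",3.2)
E
```

```text
t 24.77 tcp [638.4 -37.5 116.1] yaw -178.4 grip 30.6 58.765242554509314 F [ 0.6  0.  -0.8]
639,-36,15,181.6 -> [-0.8, 1.4, 101.1] [-0.0, -0.1, -0.0]
```

View pics/s5.png

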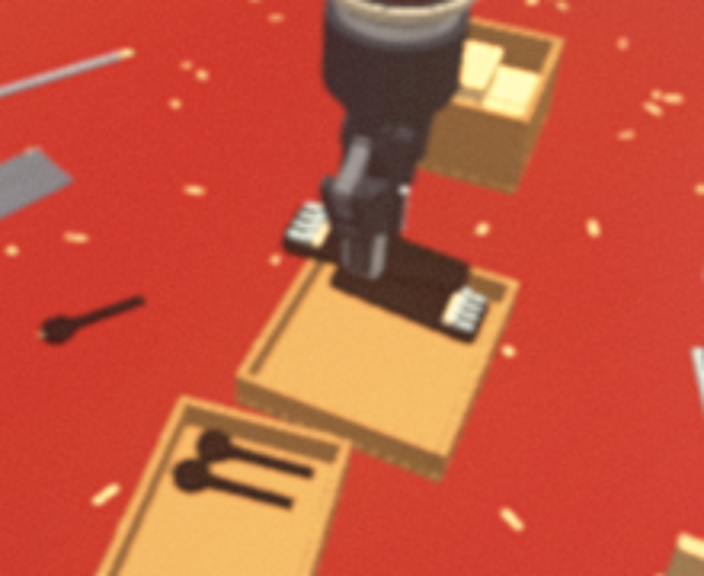

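```bash
python3 - <<'E'
from h import *
for c in("scene","top"):
    p=optics.read_camera(c); W=cloud(p)
    m=(W[...,2]>.109)&(W[...,2]<.132)&(abs(W[...,1]+.037)<.025)&(abs(W[...,0]-.638)<.09)
    q=W[m]; x=q[:,0]
    print(c,len(q),np.percentile(x,[0,2,98,100]).round(3))
    for a in(.59,.68): k=q[abs(x-a)<.012]; print(a,len(k),np.median(k,0).round(4) if len(k) else "")
E
```

```text
scene 622 [0.584 0.587 0.695 0.696]
0.59 118 [ 0.5935 -0.0476  0.1245]
0.68 152 [ 0.6795 -0.0412  0.1218]
top 25 [0.626 0.626 0.638 0.638]
0.59 0 
0.68 0
```

move_arm(delta_pos=[[-1,1,35],[-1,1,65],[-1,1,85],[-1,1,97],[-1,1,101],[-1,1,103],[-1,1,105],[-1,1,106],[-1,1,107],[-1,1,107]], dr=[[0,0,0],[0,0,0],[0,0,0],[0,0,0],[0,0,0],[0,0,0],[0,0,0],[0,0,0],[0,0,0],[0,0,0]])

```text
clock: 26.18
eef_pos: [0.6405, -0.0356, 0.0098]
ee_rot: [-0.014, 1.0, -0.0, -0.0]
ft_force: [-1.4, -0.1, -1.2]
grip_width: 0.0305
grip_force: 58.8
```

move_arm(delta_pos=[[0,0,0.7],[0,0,1.4],[0,0,2],[0,0,2]], dr=[[0,0,0],[0,0,0],[0,0,0],[0,0,0]])

```text
clock: 26.68
eef_pos: [0.6406, -0.0356, 0.0081]
ee_rot: [-0.014, 1.0, -0.0, 0.0]
ft_force: [-2.3, 0.9, 2.4]
grip_width: 0.0306
grip_force: 59.5
```

Contact, so I release and rise. Opening is limited to about 50 mm to clear the stored tailpiece.

move_arm(delta_pos=[[0,0,0.7],[0,0,0.7]], dr=[[0,0,0],[0,0,0]])

```text
clock: 26.92
eef_pos: [0.6406, -0.0357, 0.0081]
ee_rot: [-0.014, 1.0, -0.0, -0.0]
ft_force: [-5.0, 0.6, 7.7]
grip_width: 0.0307
grip_force: 60.2
```

move_arm(delta_pos=[[0,0,0],[0,0,0],[0,0,0],[0,0,-20],[0,0,-60],[0,0,-90],[0,0,-90],[0,0,-90]], dr=[[0,0,0],[0,0,0],[0,0,0],[0,0,0],[0,0,0],[0,0,0],[0,0,0],[0,0,0]], hand=110)

```text
clock: 27.92
eef_pos: [0.6403, -0.0356, 0.0972]
ee_rot: [-0.014, 1.0, -0.0, -0.0]
ft_force: [0.4, -0.4, -0.1]
grip_width: 0.0485
grip_force: 0.0
```

```bash
python3 plan.py 454.5,-74.5,100,56 454.5,-74.5,4,56
```

```text
t 27.93 tcp [640.3 -35.6  97.2] yaw -178.3 grip 48.5 0.0 F [ 0.4 -0.4 -0.1]
454.5,-74.5,100,56 -> [186.8, -33.5, -2.8] [-0.0, -0.0, 125.7]
454.5,-74.5,4,56 -> [186.8, -33.5, 93.2] [-0.0, -0.0, 125.7]
```

move_arm(delta_pos=[[20,-4,-3],[40,-7,-3],[60,-11,-3],[80,-14,-3],[100,-18,-3],[120,-22,-3],[140,-25,-3],[160,-29,-3],[175,-32,-3],[187,-33.5,-3]], dr=[[0,0,10],[0,0,20],[0,0,30],[0,0,40],[0,0,50],[0,0,60],[0,0,70],[0,0,80],[0,0,90],[0,0,100]], hand=70)

```text
clock: 29.18
eef_pos: [0.4527, -0.0742, 0.0985]
ee_rot: [0.759, 0.651, -0.001, -0.001]
ft_force: [-0.6, 0.5, 1.1]
grip_width: 0.0619
grip_force: 0.0
```

```bash
python3 plan.py 454.5,-74.5,4.5,56
```

```text
t 29.18 tcp [452.7 -74.2  98.5] yaw 81.3 grip 61.9 0.0 F [-0.6  0.5  1.1]
454.5,-74.5,4.5,56 -> [-0.1, 2.1, 94.0] [-0.2, 0.0, 25.3]
```

move_arm(delta_pos=[[0,0,10],[0,0,30],[0,0,55],[0,0,75],[0,0,88],[0,0,93],[0,0,95.5],[0,0,95.5]], dr=[[0,0,9],[0,0,18],[0,0,25.3],[0,0,25.3],[0,0,25.3],[0,0,25.3],[0,0,25.3],[0,0,25.3]])

```text
clock: 30.18
eef_pos: [0.455, -0.0747, 0.005]
ee_rot: [0.882, 0.472, 0.0, 0.0]
ft_force: [0.3, -0.8, 0.4]
grip_width: 0.062
grip_force: 0.0
```

move_arm(delta_pos=[[0,0,0],[0,0,0],[0,0,0],[0,0,0],[0,0,0],[0,0,0]], dr=[[0,0,0],[0,0,0],[0,0,0],[0,0,0],[0,0,0],[0,0,0]], hand=255)

```text
clock: 30.92
eef_pos: [0.455, -0.0747, 0.0051]
ee_rot: [0.882, 0.472, 0.0, 0.0]
ft_force: [-1.3, 0.1, 5.7]
grip_width: 0.005
grip_force: 59.0
```

move_arm(delta_pos=[[0,0,-20],[0,0,-60],[0,0,-100],[0,0,-110],[0,0,-110]], dr=[[0,0,0],[0,0,0],[0,0,0],[0,0,0],[0,0,0]])

```text
clock: 31.55
eef_pos: [0.4548, -0.0746, 0.1147]
ee_rot: [0.882, 0.472, 0.0, 0.0]
ft_force: [0.8, -0.6, -0.3]
grip_width: 0.0047
grip_force: 59.1
```

```bash
python3 plan.py 625.5,-208,115,9.7
python3 - <<'E'
from h import *
p=optics.read_camera("scene"); save({"pixels":p["pixels"][150:384,100:400]},"s6",2.4)
E
```

```text
t 31.55 tcp [454.8 -74.6 114.7] yaw 56.4 grip 4.7 59.06863331794739 F [ 0.8 -0.6 -0.3]
625.5,-208,115,9.7 -> [-16.5, 216.0, -0.1] [0.0, -0.0, 46.7]
```

View pics/s6.png

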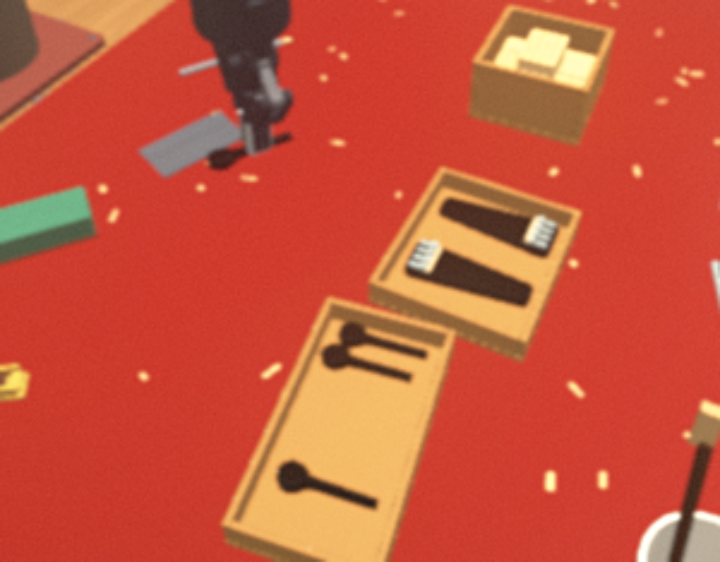

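The first peg lies flat in its tray at (325,485) and the tailpiece in its own at (470,275). The second peg is held level at (250,148).

move_arm(delta_pos=[[-2,25,0],[-5,60,0],[-8,100,0],[-11,140,0],[-14,180,0],[-16,208,0],[-16.5,216,0],[-16.5,216,0],[-16.5,216,0],[-16.5,216,0]], dr=[[0,0,7],[0,0,14],[0,0,22],[0,0,30],[0,0,38],[0,0,44],[0,0,46.7],[0,0,46.7],[0,0,46.7],[0,0,46.7]])

```text
clock: 32.85
eef_pos: [0.6246, -0.2074, 0.1141]
ee_rot: [0.996, 0.085, -0.0, -0.0]
ft_force: [-0.0, -0.3, -0.6]
grip_width: 0.0045
grip_force: 59.1
```

move_arm(delta_pos=[[0,0,35],[0,0,65],[0,0,85],[0,0,95],[0,0,99],[0,0,101],[0,0,102],[0,0,103],[0,0,103.5],[0,0,103.5]], dr=[[0,0,0],[0,0,0],[0,0,0],[0,0,0],[0,0,0],[0,0,0],[0,0,0],[0,0,0],[0,0,0],[0,0,0]])

```text
clock: 34.1
eef_pos: [0.6253, -0.208, 0.0112]
ee_rot: [0.996, 0.084, 0.0, 0.0]
ft_force: [-0.2, 0.4, -1.0]
grip_width: 0.0048
grip_force: 59.0
```

move_arm(delta_pos=[[0,0,0.7],[0,0,1.3],[0,0,1.8],[0,0,1.8]], dr=[[0,0,0],[0,0,0],[0,0,0],[0,0,0]])

```text
clock: 34.6
eef_pos: [0.6254, -0.208, 0.0102]
ee_rot: [0.996, 0.084, 0.0, 0.0]
ft_force: [-2.7, 1.8, 6.4]
grip_width: 0.0048
grip_force: 59.5
```

Contact, so I release, rise clear of the parts and move aside.

move_arm(delta_pos=[[0,0,0],[0,0,0],[0,0,0],[0,0,-20],[0,0,-60],[0,0,-110],[0,0,-160],[-50,0,-200],[-100,0,-230],[-100,0,-230]], dr=[[0,0,0],[0,0,0],[0,0,0],[0,0,0],[0,0,0],[0,0,0],[0,0,0],[0,0,0],[0,0,0],[0,0,0]], hand=155)

```text
clock: 35.85
eef_pos: [0.5262, -0.2262, 0.2449]
ee_rot: [0.997, 0.083, 0.003, 0.003]
ft_force: [0.2, -0.8, -0.5]
grip_width: 0.0338
grip_force: 0.0
```

move_arm(delta_pos=[[-40,0,0],[-80,0,0],[-120,0,0],[-120,0,0],[-120,0,0]], dr=[[0,0,0],[0,0,0],[0,0,0],[0,0,0],[0,0,0]])

```text
clock: 36.48
eef_pos: [0.4091, -0.2449, 0.2398]
ee_rot: [0.996, 0.084, 0.001, 0.0]
ft_force: [1.0, 0.0, -0.4]
grip_width: 0.0338
grip_force: 0.0
```

```bash
python3 plan.py
python3 - <<'E'
from h import *
p=optics.read_camera("scene"); save({"pixels":p["pixels"][110:384,70:400]},"s7",2.1)
W=cloud(p); g=p["pixels"]; d=g.max(-1)<75
for n,x,y,r in(("pegs",.62,-.23,.075),("tail",.64,-.036,.026),("bin",.605,.245,.03)):
    m=(np.hypot(W[...,0]-x,W[...,1]-y)<r)&(d if n!="bin" else True); print(n,m.sum(),np.percentile(W[m][:,2],[5,50,95]).round(4))
E
```

```text
t 36.48 tcp [ 409.1 -244.9  239.8] yaw 9.6 grip 33.8 0.0 F [ 1.   0.  -0.4]
pegs 395 [0.0126 0.0152 0.0174]
tail 102 [0.0115 0.0145 0.0167]
bin 243 [0.0396 0.0715 0.0732]
```

View pics/s7.png

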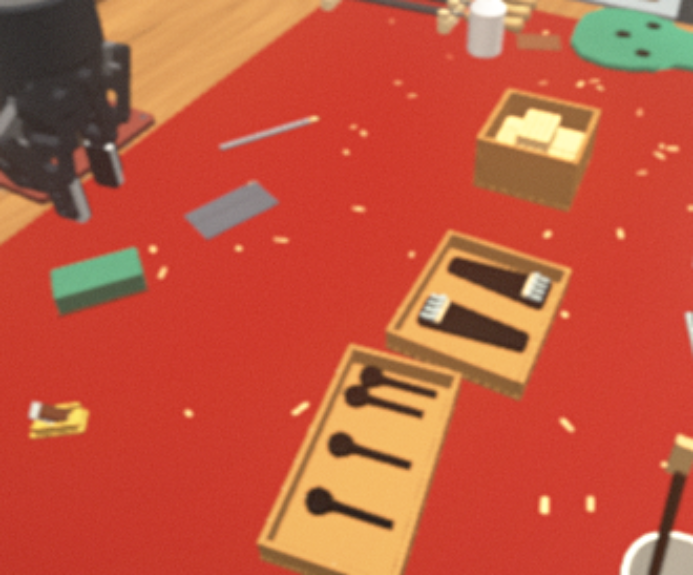

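Both pegs are flat in the peg tray at (370,450) and (350,508). The tailpiece is in its tray at (475,325), and the blocks are stacked level in the bin at (540,125) with the top at 72 mm, as expected. The finger plane and the glue bottle have not moved.

```bash
python3 -c "
from h import *
print(bot.finish_job())"
```

```text
the job is handed in; nothing more can be done
None
```

I handed the job in at about 36 s: both pegs and the tailpiece lie flat in their trays, both blocks are stacked flat in the bin, and the finger plane and glue bottle were left where they were; the hand-in reported no verdict.

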